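# Find the loaded laundry coin box and put it on the scale

## Robot

A 6-joint arm with a two-finger parallel gripper is mounted at the origin on the work surface. World frame = base frame: x ahead of the robot, y to its left, z up, the work surface at z = 0. Lengths are in m, angles in rad, forces in N, time in s.
With the tool pointing down it reaches from about 0.35 to 0.8 m from the base axis. Payload 7.3 kg.
Tool frame: the origin (TCP) lies on the mounting face of the last link; the fingertips stand 173 mm ahead of it and the grasp point (between the pads) lies 155 mm ahead of it; x points along the fingers, y is the direction in which the jaws open and shut, and the axes are right-handed (so a half turn about x gives the same grasp; the last joint's range is limited). The gripper opens to 85 mm and grips with 20 to 120 N. Pads are 22 mm wide; open, the fingers measure 114 mm over their backs; the gripper's body (76 mm by 85 mm) begins 54 mm behind the grasp point. The pads swing forward as they close: fully open they stand 13 mm farther back than shut.
Start: joints at [-1.28, 0.342, 1.524, -0, 1.275, -0.146], TCP at [0.222, -0.476, 0.405] pointing down, gripper open.
Joint ranges: [-2.53, 2.53], [-0.77, 2.02], [0.04, 2.7], [-1, 4.14], [0.28, 2.66], [-3.11, 3.11]. Speed limits (rad/s): [2.57, 2.57, 3.14, 3.14, 3.14, 3.14].

## Interface

Orientations are given as a unit quaternion [x, y, z, w].
In Python, from rig import telemetry, read_camera, order gives the robot as it stands.
- The arm moves only by the tool drive_tool, never from a script. Its argument "rows" is a list of rows, each a list of 7 numbers: the shift along the world's x, y, z in m, then the turn, a rotation vector about the world's x, y, z in rad, then the gripper's target within -1 to 1 (fully open at 1, half-way at 0, shut at -1). A call has 1 to 8 rows; each row shifts and turns the commanded pose from where the row before left it; what a row does not reach is not made up. A row lasts 1/12 s, in which the tool goes at most 41.7 mm and 7.16 degrees, less where a joint would pass 70% of its speed; a pose out of reach is approached as far as the arm can. A call with a gripper value outside its range is refused whole. The fingers move at their own pace and stop on an object; "squeeze" is the grip in N (left out, the last holds). Time passes only in rows, so rows that do not move let the fingers close. It gives the time, the measured TCP pose, the force and the opening at its end, in the units of the state.
- telemetry.read_state(): the state, without advancing time (a new reading comes with each control period).
- read_camera(name): name is "side" or "top"; returns a dict with "frame" (420x560x3 uint8, red, green, blue), "range_z" (420x560 float32, m along the optical axis (not along the pixel's ray), 0 where there is no reading), "K" (3x3 intrinsics, pixels), "dist_coeffs" ([k1, k2, p1, p2, k3] as OpenCV has them; the pictures are not rectified), "origin" and "rotation" of the camera in the world. Camera axes: x right, y up, looking along -z (the intrinsics and any distortion apply to the point x, -y, -z); pixel columns grow to the right and rows downward; lengths in m; the calibration is good to about 2 mm. A picture is of the moment at which its call begins.
- order.close_job(): hands the job in, once; it reports no verdict.
The state is a dict: "clock": time; "q": joint angles; "qvel": joint speeds; "joint_torque": joint torques, N m; "tool_pos": TCP position; "tool_rot": TCP orientation; "wrist_force": force on the tool from outside, world axes, zero at the start; "moment": the same for the moment, N m; "width": opening from 0.0 (shut) to 1.0 (fully open).
Only numpy, scipy, OpenCV 4.12 (cv2) and the standard library are available. Lean on these libraries where they do the work, as an engineer would, in place of code of your own. Each camera call takes 0.05 s, during which the arm holds its last target.

## Task

One of the three identical coin boxes taken from the laundry machines still has its coins in it. Going from the robot's left to its right, lift each box a few centimetres clear of the table to feel its weight. Set the heavy one upright on the middle of the scale's plate without dropping it, and leave the two light ones standing upright where they were.

Things in the scene. Friction and masses are not known exactly. Their poses are not given: they have to be found in the camera images.
- left_center (a point): left of three identical closed coin boxes in a row (left, seen from the robot: largest y): grey with a blue lid plate and small brass lock, 60 mm along x (grip across this, from above), 84 mm along y, 70 mm high. This point is its centre, 35 mm above its underside. x points away from the robot within 0.3 rad. One box, a different one each time, holds coins and weighs 0.6 to 0.8 kg; the other two weigh 0.17 to 0.25 kg.
- middle_center (a point): middle of three identical closed coin boxes in a row: grey with a blue lid plate and small brass lock, 60 mm along x (grip across this, from above), 84 mm along y, 70 mm high. This point is its centre, 35 mm above its underside. x points away from the robot within 0.3 rad. One box, a different one each time, holds coins and weighs 0.6 to 0.8 kg; the other two weigh 0.17 to 0.25 kg.
- right_center (a point): right of three identical closed coin boxes in a row (right, seen from the robot: smallest y): grey with a blue lid plate and small brass lock, 60 mm along x (grip across this, from above), 84 mm along y, 70 mm high. This point is its centre, 35 mm above its underside. x points away from the robot within 0.3 rad. One box, a different one each time, holds coins and weighs 0.6 to 0.8 kg; the other two weigh 0.17 to 0.25 kg.
- plate_top (a point): middle (red dot) of the top face of a spring scale's level steel plate, 130 x 130 mm, over a white base 150 x 140 mm, 45 mm high, fixed to the table to the robot's right of the boxes. Unloaded, this point is 80 mm above the table; the plate is sprung (about 400 N/m) and sinks straight down 13 to 21 mm under the loaded box, 3 to 6 mm under an empty one. z is up.
Things that resemble listed ones, but are neither listed nor needed, are in the scene too. There is more than one size of the part that bears plate_top; the job needs the middle-sized.

How it is judged:
On the way, in this order (a step that is already met when the one before it is completed fails the run):
1. the left coin box is lifted at least 20 mm clear of the table (height (world z) of left_center above 0.055 m), for 0.1 s.
2. the middle coin box is lifted at least 20 mm clear of the table (height (world z) of middle_center above 0.055 m), for 0.1 s.
3. the right coin box is lifted at least 20 mm clear of the table (height (world z) of right_center above 0.055 m), for 0.1 s.
At the end, for the whole second after the job is handed in: The loaded coin box stands upright (within 10 degrees) on the scale's plate, its centre within 25 mm of the plate's middle seen from above, the plate sunk at least 10 mm by its weight; the two light boxes stand upright (within 10 degrees) within 40 mm of where they started (((horizontal distance between left_center and plate_top below 0.025 m and z of left_center in the frame of plate_top between 0.025 and 0.045 m and angle between each of left_center, middle_center, right_center's own z axis and vertical below 0.17 rad and height (world z) of plate_top below 0.07 m and distance of each of middle_center, right_center from where it was at the start of the episode below 0.04 m) or (horizontal distance between middle_center and plate_top below 0.025 m and z of middle_center in the frame of plate_top between 0.025 and 0.045 m and angle between each of middle_center, left_center, right_center's own z axis and vertical below 0.17 rad and height (world z) of plate_top below 0.07 m and distance of each of left_center, right_center from where it was at the start of the episode below 0.04 m) or (horizontal distance between right_center and plate_top below 0.025 m and z of right_center in the frame of plate_top between 0.025 and 0.045 m and angle between each of right_center, left_center, middle_center's own z axis and vertical below 0.17 rad and height (world z) of plate_top below 0.07 m and distance of each of left_center, middle_center from where it was at the start of the episode below 0.04 m))); the robot touches nothing.
It fails at once if a coin box is let go of in mid-air, its underside more than 100 mm above the table (20 mm above the unloaded plate) ((height (world z) of left_center above 0.135 m and contact force between the fingers and coinbox_left below 0.05 N) or (height (world z) of middle_center above 0.135 m and contact force between the fingers and coinbox_middle below 0.05 N) or (height (world z) of right_center above 0.135 m and contact force between the fingers and coinbox_right below 0.05 N)).
It also fails if it takes over 72 s, if anything falls off the work surface, if the arm or the gripper's body presses on something with over 40 N, if the wrist force passes 120 N, or if a joint passes its speed limit or range.

## Working session

There is one attempt and no reset: what is moved stays moved. The work goes in short steps, Python scripts to look and compute and a tool call to move; the robot and the scene stay as the last step left them, time stands still between calls to the robot, and variables do not carry over. Pictures are saved under pics/ and viewed, and the job is handed in when it is done.

Besides the shell and the picture viewer there is one more tool, called after "Request:" by a JSON object that holds its "api" and its "payload", one argument or row to a line. drive_tool: Moves the arm, as the interface text tells. Its arguments: {"type":"object","properties":{"rows":{"type":"array"},"squeeze":{"type":"number"}},"required":["rows"]}

```bash
ls; mkdir -p pics; cat > h.py <<'E'
import numpy as np, cv2
from rig import telemetry, read_camera, order
E
python3 - <<'E'
from h import *
print(telemetry.read_state())
for n in ("top","side"):
    d=read_camera(n)
    cv2.imwrite(f"pics/{n}0.png",d["frame"][:,:,::-1])
    np.save(f"{n}0.npy",d,allow_pickle=True)
    print(n,d["K"],d["dist_coeffs"],d["origin"],d["rotation"])
E
```

```text
pics
{'clock': 0.0, 'q': array([-1.27997838e+00,  3.42696393e-01,  1.52500560e+00,  2.45150468e-05,
        1.27536513e+00, -1.46017221e-01]), 'qvel': array([-0.001372  , -0.00182535,  0.00010741,  0.00101401, -0.00078649,
        0.00158781]), 'joint_torque': array([-2.91113123e-03, -4.33683407e+01, -2.46009171e+01, -4.39051864e-04,
        7.85099342e-03, -1.88955914e-05]), 'tool_pos': array([ 0.22209066, -0.47556549,  0.4040434 ]), 'tool_rot': array([-0.69027794, -0.15373751,  0.69033683, -0.15269643]), 'wrist_force': array([ 0.14772645, -0.41296504,  0.16543709]), 'moment': array([-0.0338729 ,  0.01870435, -0.01733816]), 'width': 0.9996936897224794}
top [[527.94011658   0.         289.42523934]
 [  0.         527.94011658 206.48029357]
 [  0.           0.           1.        ]] [-0.05304833  0.          0.          0.          0.        ] [ 0.14764305 -0.09233801  1.69678765] [ 0.05195625 -0.05998785 -0.69656452  0.71309177]
side [[530.08479012   0.         274.42550155]
 [  0.         530.08479012 206.20070163]
 [  0.           0.           1.        ]] [-0.18131402  0.          0.          0.          0.        ] [-0.15739768 -1.20099408  0.9001602 ] [ 0.45660143 -0.11603162 -0.20519087  0.85787441]
```

View pics/top0.png

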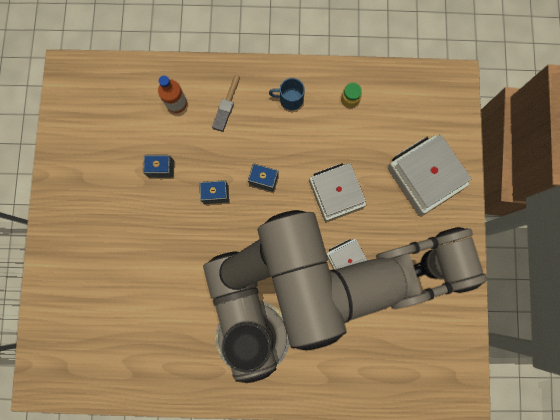

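View pics/side0.png

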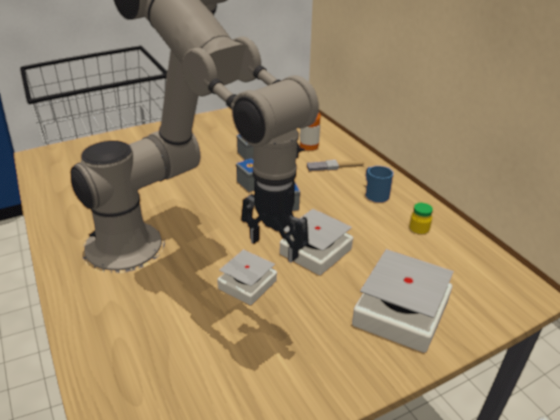

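The top view shows the boxes at about (157,165), (213,191) and (263,177). The scales are at (339,189), (434,170, larger) and (350,260, smaller). The middle-sized one should be (339,189), and I'll check that by measuring its size.

```bash
cat >> h.py <<'E'
from scipy.spatial.transform import Rotation as R
def ray(d,uv):
    p=cv2.undistortPoints(np.array(uv,float).reshape(-1,1,2),d["K"],np.array(d["dist_coeffs"])).reshape(-1,2)
    v=np.c_[p[:,0],-p[:,1],-np.ones(len(p))]
    return R.from_quat(d["rotation"]).apply(v) if np.size(d["rotation"])==4 else v@np.array(d["rotation"]).T
def onplane(d,uv,z):
    v=ray(d,uv); o=np.array(d["origin"]); return o+v*((z-o[2])/v[:,2])[:,None]
def rangept(d,uv):
    uv=np.array(uv).reshape(-1,2); z=d["range_z"][uv[:,1].astype(int),uv[:,0].astype(int)]
    return np.array(d["origin"])+ray(d,uv)*z[:,None]
def rects(d,mask,z,amin=100):
    out=[]
    for c in cv2.findContours(mask.astype(np.uint8),0,cv2.CHAIN_APPROX_NONE)[0]:
        if cv2.contourArea(c)<amin: continue
        w=onplane(d,c.reshape(-1,2),z)[:,:2]
        (cx,cy),(a,b),t=cv2.minAreaRect((w*1000).astype(np.float32))
        out.append((cv2.boundingRect(c),round(cx,1),round(cy,1),round(a,1),round(b,1),round(t,1)))
    return out
E
python3 - <<'E'
from h import *
d=np.load("top0.npy",allow_pickle=True).item()
hsv=cv2.cvtColor(d["frame"],cv2.COLOR_RGB2HSV)
H,S,V=[hsv[...,i].astype(int) for i in range(3)]
blue=(abs(H-110)<14)&(S>120)&(V>60)
blue=cv2.morphologyEx(blue.astype(np.uint8),cv2.MORPH_CLOSE,np.ones((9,9)))
for r in rects(d,blue,0.07): print("blue",r)
red=((H<8)|(H>172))&(S>150)&(V>110)
n,l,s,c=cv2.connectedComponentsWithStats(red.astype(np.uint8))
for i in range(1,n):
    if s[i,4]>8: print("red",c[i],s[i,4],onplane(d,[c[i]],.08),rangept(d,[c[i]]))
for p in [(157,170),(213,197),(263,183),(339,200),(60,300),(330,170)]: print(p,rangept(d,[p]))
sc=(S<40)&(V>120)
for p in [(339,189),(339,200)]: print(hsv[p[1],p[0]])
crop=d["frame"][140:230,130:380,::-1]
cv2.imwrite("pics/crop0.png",cv2.resize(crop,None,fx=3,fy=3,interpolation=cv2.INTER_CUBIC))
E
```

```text
blue ((201, 182, 24, 17), 454.4, 134.3, 51.1, 72.3, 2.4)
blue ((249, 165, 27, 21), 506.3, -20.6, 74.4, 51.2, 75.2)
blue ((144, 156, 24, 16), 535.2, 317.8, 48.7, 73.0, 1.3)
red [434.08823529 169.79411765] 34 [[ 0.53488629 -0.56249581  0.08      ]] [[ 0.5299596  -0.55651423  0.10056956]]
red [338.75 188.75] 20 [[ 0.46609768 -0.26063839  0.08      ]] [[ 0.46637465 -0.26078477  0.07859381]]
red [349.5 260.5] 12 [[ 0.24340241 -0.29538493  0.08      ]] [[ 0.24497106 -0.29871109  0.05351504]]
(157, 170) [[0.51360887 0.31193365 0.07253555]]
(213, 197) [[0.43112678 0.1309806  0.07502867]]
(263, 183) [[ 0.47966325 -0.02344101  0.07407193]]
(339, 200) [[ 0.430974   -0.26199423  0.07702676]]
(60, 300) [[0.09967221 0.61439634 0.00166651]]
(330, 170) [[ 0.53339955 -0.2356504   0.04569808]]
[  1 194 154]
[ 24  25 156]
```

View pics/crop0.png

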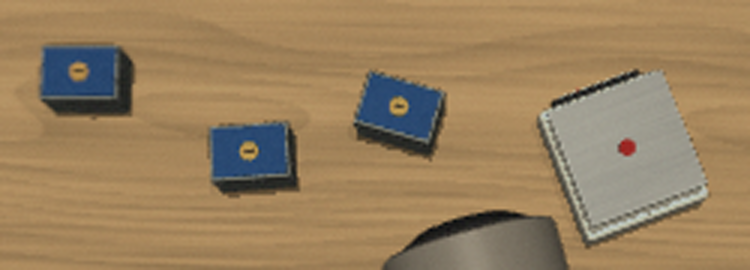

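Scale plate heights are 0.100, 0.079 and 0.054 m, so the middle-sized scale (0.466, -0.261) is the target. Next I'll work out the grasp poses.

```bash
cat >> h.py <<'E'
T={'L':(.535,.318,1.3),'M':(.454,.134,2.4),'R':(.506,-.021,-14.8)}
def go(x,y,z,yawdeg):
    s=telemetry.read_state(); c=R.from_quat(s["tool_rot"]); best=None
    for k in (0,180):
        a=np.deg2rad(yawdeg+k); Y=np.array([np.cos(a),np.sin(a),0]); X=np.array([0,0,-1.]); Z=np.cross(X,Y)
        t=R.from_matrix(np.c_[X,Y,Z]); rv=(t*c.inv()).as_rotvec()
        print(k,"d",np.round(np.array([x,y,z])-s["tool_pos"],4),"rv",np.round(rv,3),"q6",s["q"][5].round(2))
    print("t",s["clock"].round(2) if hasattr(s["clock"],'round') else s["clock"],"F",np.round(s["wrist_force"],2),"w",round(float(s["width"]),3))
E
python3 -c "
from h import *
go(.535,.318,.33,1.3)"
```

```text
0 d [ 0.3129  0.7936 -0.0741] rv [-1.000e-03 -1.000e-03  1.157e+00] q6 -0.15
180 d [ 0.3129  0.7936 -0.0741] rv [-1.000e-03  1.000e-03 -1.985e+00] q6 -0.15
t 0.1 F [-0.06  0.97  0.47] w 0.999
```

Request:
{"api": "drive_tool", "payload": {
  "rows": [
    [0.0098,0.0248,-0.0023,0,0,0.0362,1],
    [0.0098,0.0248,-0.0023,0,0,0.0362,1],
    [0.0098,0.0248,-0.0023,0,0,0.0362,1],
    [0.0098,0.0248,-0.0023,0,0,0.0362,1],
    [0.0098,0.0248,-0.0023,0,0,0.0362,1],
    [0.0098,0.0248,-0.0023,0,0,0.0362,1],
    [0.0098,0.0248,-0.0023,0,0,0.0362,1],
    [0.0098,0.0248,-0.0023,0,0,0.0362,1]
  ],
  "squeeze": 60
}}

```text
clock: 0.77
tool_pos: [0.3007, -0.276, 0.386]
tool_rot: [-0.661, -0.252, 0.661, -0.252]
wrist_force: [-0.0, -0.6, -0.5]
width: 0.997
```

Request:
{"api": "drive_tool", "payload": {
  "rows": [
    [0.0098,0.0248,-0.0023,0,0,0.0362,1],
    [0.0098,0.0248,-0.0023,0,0,0.0362,1],
    [0.0098,0.0248,-0.0023,0,0,0.0362,1],
    [0.0098,0.0248,-0.0023,0,0,0.0362,1],
    [0.0098,0.0248,-0.0023,0,0,0.0362,1],
    [0.0098,0.0248,-0.0023,0,0,0.0362,1],
    [0.0098,0.0248,-0.0023,0,0,0.0362,1],
    [0.0098,0.0248,-0.0023,0,0,0.0362,1]
  ]
}}

```text
clock: 1.43
tool_pos: [0.379, -0.0776, 0.3677]
tool_rot: [-0.617, -0.345, 0.618, -0.344]
wrist_force: [-0.3, 0.5, 0.4]
width: 0.997
```

Request:
{"api": "drive_tool", "payload": {
  "rows": [
    [0.0098,0.0248,-0.0023,0,0,0.0362,1],
    [0.0098,0.0248,-0.0023,0,0,0.0362,1],
    [0.0098,0.0248,-0.0023,0,0,0.0362,1],
    [0.0098,0.0248,-0.0023,0,0,0.0362,1],
    [0.0098,0.0248,-0.0023,0,0,0.0362,1],
    [0.0098,0.0248,-0.0023,0,0,0.0362,1],
    [0.0098,0.0248,-0.0023,0,0,0.0362,1],
    [0.0098,0.0248,-0.0023,0,0,0.0362,1]
  ]
}}

```text
clock: 2.1
tool_pos: [0.4575, 0.1209, 0.3491]
tool_rot: [-0.561, -0.43, 0.561, -0.43]
wrist_force: [-0.2, -0.1, 0.1]
width: 1.001
```

Request:
{"api": "drive_tool", "payload": {
  "rows": [
    [0.0098,0.0248,-0.0023,0,0,0.0362,1],
    [0.0098,0.0248,-0.0023,0,0,0.0362,1],
    [0.0098,0.0248,-0.0023,0,0,0.0362,1],
    [0.0098,0.0248,-0.0023,0,0,0.0362,1],
    [0.0098,0.0248,-0.0023,0,0,0.0362,1],
    [0.0098,0.0248,-0.0023,0,0,0.0362,1],
    [0.0098,0.0248,-0.0023,0,0,0.0362,1],
    [0,0,0,0,0,0,1]
  ]
}}

```text
clock: 2.77
tool_pos: [0.5265, 0.2965, 0.3322]
tool_rot: [0.502, 0.498, -0.502, 0.498]
wrist_force: [-1.6, -2.2, 0.2]
width: 0.997
```

```bash
python3 -c "
from h import *
go(.535,.318,.192,1.3)
d=read_camera('top');f=d['frame'];cv2.imwrite('pics/t1.png',f[:,:,::-1])
hsv=cv2.cvtColor(f,cv2.COLOR_RGB2HSV)
H,S,V=[hsv[...,i].astype(int) for i in range(3)]
# plate rect / dot now
red=((H<8)|(H>172))&(S>150)&(V>110)
n,l,s,c=cv2.connectedComponentsWithStats(red.astype(np.uint8))
for i in range(1,n):
    if s[i,4]>8: print('red',c[i],s[i,4],onplane(d,[c[i]],.08))
m=(S<45)&(V>120); m[:,:300]=0;m[:,390:]=0;m[:155]=0;m[225:]=0
print(rects(d,m,.08,300))
s=read_camera('side');np.save('side1.npy',s,allow_pickle=True)
cv2.imwrite('pics/s1.png',s['frame'][:,:,::-1])
"
```

```text
0 d [ 0.0085  0.0215 -0.1402] rv [-0.001 -0.     0.03 ] q6 0.39
180 d [ 0.0085  0.0215 -0.1402] rv [-0.000e+00  2.000e-03 -3.111e+00] q6 0.39
t 2.7667 F [-1.59 -2.16  0.2 ] w 0.997
red [434.08823529 169.79411765] 34 [[ 0.53488629 -0.56249581  0.08      ]]
red [338.75 188.75] 20 [[ 0.46609768 -0.26063839  0.08      ]]
red [349.5 260.5] 12 [[ 0.24340241 -0.29538493  0.08      ]]
[((310, 164, 56, 56), 459.1, -258.0, 144.4, 138.0, 22.1)]
```

View pics/s1.png

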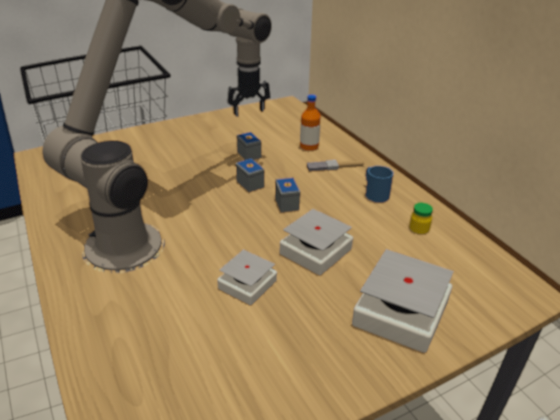

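View pics/t1.png

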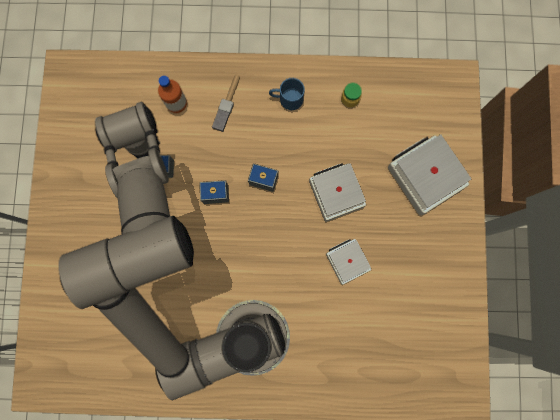

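Both views are clear. The locks in the side image are at about (249,136), (250,167) and (288,185), and the plate dot at (318,228). I'll cross-check positions using the side view.

```bash
python3 -c "
from h import *
s=np.load('side1.npy',allow_pickle=True).item(); t=np.load('top0.npy',allow_pickle=True).item()
for nm,d in (('side',s),('top',t)):
  hsv=cv2.cvtColor(d['frame'],cv2.COLOR_RGB2HSV);H,S,V=[hsv[...,i].astype(int) for i in range(3)]
  blue=((abs(H-110)<14)&(S>120)&(V>60)).astype(np.uint8)
  bc=cv2.morphologyEx(blue,cv2.MORPH_CLOSE,np.ones((9,9)))
  br=((H>8)&(H<28)&(S>90)&(V>110)&(bc>0)).astype(np.uint8)
  n,l,st,c=cv2.connectedComponentsWithStats(br)
  for i in range(1,n):
    if st[i,4]>5: print(nm,'lock',c[i],st[i,4],onplane(d,[c[i]],.071)[0].round(4))
  red=(((H<8)|(H>172))&(S>150)&(V>110)).astype(np.uint8)
  n,l,st,c=cv2.connectedComponentsWithStats(red)
  for i in range(1,n):
    if st[i,4]>8: print(nm,'red',c[i],onplane(d,[c[i]],.08)[0].round(4))
"
```

```text
side lock [249.63636364 165.09090909] 11 [0.4558 0.1402 0.071 ]
side lock [287.14285714 184.07142857] 14 [ 0.5078 -0.0146  0.071 ]
side red [407.77419355 279.93548387] [ 0.5506 -0.5303  0.08  ]
top lock [155.69230769 163.46153846] 26 [0.535  0.3178 0.071 ]
top lock [262.52 174.88] 25 [ 0.5063 -0.021   0.071 ]
top lock [212.44 189.76] 25 [0.4548 0.1343 0.071 ]
top red [434.08823529 169.79411765] [ 0.5349 -0.5625  0.08  ]
top red [338.75 188.75] [ 0.4661 -0.2606  0.08  ]
top red [349.5 260.5] [ 0.2434 -0.2954  0.08  ]
```

Request:
{"api": "drive_tool", "payload": {
  "rows": [
    [0.0043,0.0107,-0.01,0,0,0.015,1],
    [0.0042,0.0108,-0.01,0,0,0.015,1],
    [0,0,-0.02,0,0,0,1],
    [0,0,0,0,0,0,1]
  ]
}}

```text
clock: 3.2
tool_pos: [0.5334, 0.3134, 0.29]
tool_rot: [0.493, 0.505, -0.498, 0.503]
wrist_force: [-1.0, -0.7, -0.2]
width: 1.001
```

```bash
python3 -c "
from h import *
go(.536,.319,.192,1.3)"
```

```text
0 d [ 0.0026  0.0056 -0.098 ] rv [ 0.003 -0.006  0.005] q6 0.39
180 d [ 0.0026  0.0056 -0.098 ] rv [-0.009 -0.005 -3.136] q6 0.39
t 3.2 F [-0.96 -0.72 -0.22] w 1.001
```

Request:
{"api": "drive_tool", "payload": {
  "rows": [
    [0.002,0.005,-0.02,0,0,0.005,1],
    [0,0,-0.03,0,0,0,1],
    [0,0,-0.028,0,0,0,1],
    [0,0,-0.015,0,0,0,1],
    [0,0,-0.005,0,0,0,1],
    [0,0,0,0,0,0,1],
    [0,0,0,0,0,0,1]
  ]
}}

```text
clock: 3.78
tool_pos: [0.5369, 0.3192, 0.1968]
tool_rot: [0.495, 0.505, -0.494, 0.506]
wrist_force: [1.0, -0.3, 0.2]
width: 1.002
```

Request:
{"api": "drive_tool", "payload": {
  "rows": [
    [0,0,0,0,0,0,-1],
    [0,0,0,0,0,0,-1],
    [0,0,0,0,0,0,-1],
    [0,0,0,0,0,0,-1],
    [0,0,0,0,0,0,-1],
    [0,0,0,0,0,0,-1],
    [0,0,0,0,0,0,-1],
    [0,0,0,0,0,0,-1]
  ],
  "squeeze": 60
}}

```text
clock: 4.45
tool_pos: [0.5368, 0.3198, 0.1972]
tool_rot: [0.495, 0.505, -0.493, 0.506]
wrist_force: [-0.5, -0.6, 6.3]
width: 0.703
```

Request:
{"api": "drive_tool", "payload": {
  "rows": [
    [0,0,0.005,0,0,0,-1],
    [0,0,0.01,0,0,0,-1],
    [0,0,0.01,0,0,0,-1],
    [0,0,0.01,0,0,0,-1],
    [0,0,0.005,0,0,0,-1],
    [0,0,0,0,0,0,-1],
    [0,0,0,0,0,0,-1],
    [0,0,0,0,0,0,-1]
  ]
}}

```text
clock: 5.12
tool_pos: [0.5362, 0.3195, 0.235]
tool_rot: [0.494, 0.506, -0.494, 0.506]
wrist_force: [-0.7, -0.3, -2.9]
width: 0.699
```

Request:
{"api": "drive_tool", "payload": {
  "rows": [
    [0,0,0,0,0,0,-1],
    [0,0,0,0,0,0,-1],
    [0,0,0,0,0,0,-1],
    [0,0,0,0,0,0,-1]
  ]
}}

```text
clock: 5.45
tool_pos: [0.5364, 0.3196, 0.2351]
tool_rot: [0.494, 0.506, -0.494, 0.506]
wrist_force: [0.4, 0.4, -2.3]
width: 0.698
```

```bash
python3 -c "
from h import *
s=read_camera('side');cv2.imwrite('pics/s2.png',s['frame'][:,:,::-1]); go(.536,.319,.192,1.3)"
```

```text
0 d [-0.0004 -0.0006 -0.0432] rv [ 0. -0. -0.] q6 0.39
180 d [-0.0004 -0.0006 -0.0432] rv [0.    0.    3.141] q6 0.39
t 5.5 F [ 0.03 -0.24 -1.87] w 0.696
```

View pics/s2.png

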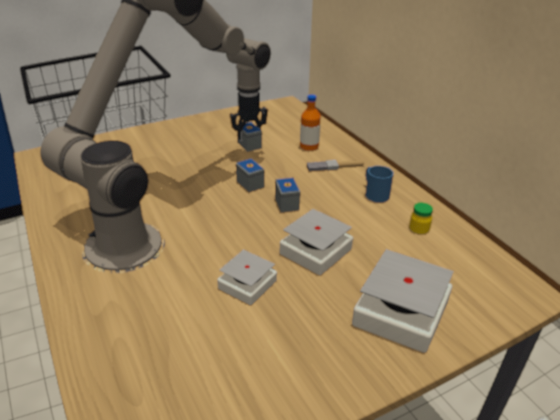

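The left box is in the gripper, about 38 mm up at (251,138). It weighs about 2.2 N, so it's a light one. Setting it back down.

Request:
{"api": "drive_tool", "payload": {
  "rows": [
    [0,0,-0.01,0,0,0,-1],
    [0,0,-0.01,0,0,0,-1],
    [0,0,-0.01,0,0,0,-1],
    [0,0,-0.005,0,0,0,-1],
    [0,0,-0.003,0,0,0,-1],
    [0,0,0,0,0,0,-1],
    [0,0,0,0,0,0,-1]
  ]
}}

```text
clock: 6.08
tool_pos: [0.5363, 0.3196, 0.1973]
tool_rot: [0.494, 0.506, -0.494, 0.506]
wrist_force: [-2.4, 0.0, 1.9]
width: 0.69
```

Contact with the table, so I'll open and rise.

Request:
{"api": "drive_tool", "payload": {
  "rows": [
    [0,0,0,0,0,0,1],
    [0,0,0,0,0,0,1],
    [0,0,0,0,0,0,1],
    [0,0,0,0,0,0,1],
    [0,0,0,0,0,0,1],
    [0,0,0.01,0,0,0,1],
    [0,0,0.02,0,0,0,1],
    [0,0,0.03,0,0,0,1]
  ]
}}

```text
clock: 6.75
tool_pos: [0.5357, 0.3193, 0.2562]
tool_rot: [0.492, 0.506, -0.496, 0.505]
wrist_force: [-1.2, 0.9, 0.3]
width: 1.0
```

Request:
{"api": "drive_tool", "payload": {
  "rows": [
    [0,0,0.03,0,0,0,1],
    [-0.005,-0.012,0.02,0,0,0,1],
    [0,0,0,0,0,0,1]
  ]
}}

```text
clock: 7.0
tool_pos: [0.532, 0.307, 0.3134]
tool_rot: [0.497, 0.504, -0.491, 0.507]
wrist_force: [1.0, 0.0, 0.6]
width: 1.002
```

```bash
python3 -c "
from h import *
go(.455,.135,.3,2.4)"
```

```text
0 d [-0.077  -0.172  -0.0134] rv [-0.003  0.008  0.019] q6 0.38
180 d [-0.077  -0.172  -0.0134] rv [ 0.013  0.005 -3.123] q6 0.38
t 7.0 F [0.96 0.02 0.57] w 1.002
```

Request:
{"api": "drive_tool", "payload": {
  "rows": [
    [-0.011,-0.0246,0,0,0,0.0027,1],
    [-0.011,-0.0246,0,0,0,0.0027,1],
    [-0.011,-0.0246,0,0,0,0.0027,1],
    [-0.011,-0.0246,0,0,0,0.0027,1],
    [-0.011,-0.0246,0,0,0,0.0027,1],
    [-0.011,-0.0246,0,0,0,0.0027,1],
    [-0.011,-0.0246,0,0,0,0.0027,1],
    [0,0,0,0,0,0,1]
  ]
}}

```text
clock: 7.67
tool_pos: [0.4526, 0.1326, 0.3073]
tool_rot: [0.489, 0.51, -0.491, 0.51]
wrist_force: [-0.1, -0.1, 0.6]
width: 0.999
```

Request:
{"api": "drive_tool", "payload": {
  "rows": [
    [0,0,0,0,0,0,1],
    [0,0,0,0,0,0,1]
  ]
}}

```text
clock: 7.83
tool_pos: [0.4548, 0.1356, 0.3077]
tool_rot: [0.49, 0.51, -0.489, 0.51]
wrist_force: [0.7, -0.3, 0.8]
width: 1.004
```

```bash
python3 -c "
from h import *
go(.455,.135,.194,2.4)
d=read_camera('top');f=d['frame'];cv2.imwrite('pics/t2.png',f[:,:,::-1])"
```

```text
0 d [ 0.0002 -0.0006 -0.1137] rv [-0.     0.001  0.   ] q6 0.09
180 d [ 0.0002 -0.0006 -0.1137] rv [ 2.000e-03  1.000e-03 -3.141e+00] q6 0.09
t 7.8333 F [ 0.66 -0.29  0.76] w 1.004
```

View pics/t2.png

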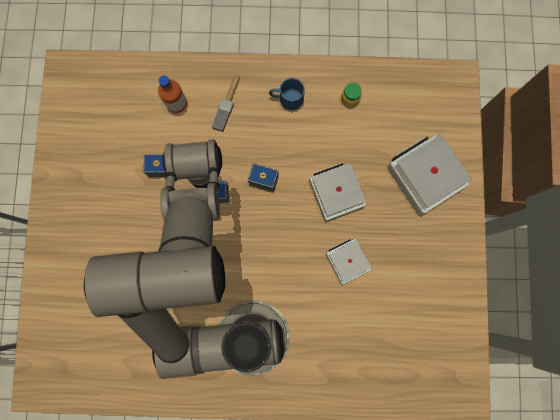

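The left box stands at (157,164), where it started, and the arm is over the middle box. Descending.

Request:
{"api": "drive_tool", "payload": {
  "rows": [
    [0,0,-0.02,0,0,0,1],
    [0,0,-0.035,0,0,0,1],
    [0,0,-0.03,0,0,0,1],
    [0,0,-0.02,0,0,0,1],
    [0,0,-0.008,0,0,0,1],
    [0,0,0,0,0,0,1],
    [0,0,0,0,0,0,1]
  ]
}}

```text
clock: 8.47
tool_pos: [0.4549, 0.136, 0.1947]
tool_rot: [0.489, 0.511, -0.489, 0.511]
wrist_force: [0.8, -0.2, 0.1]
width: 1.003
```

Request:
{"api": "drive_tool", "payload": {
  "rows": [
    [0,0,0,0,0,0,-1],
    [0,0,0,0,0,0,-1],
    [0,0,0,0,0,0,-1],
    [0,0,0,0,0,0,-1],
    [0,0,0,0,0,0,-1],
    [0,0,0,0,0,0,-1],
    [0,0,0,0,0,0,-1],
    [0,0,0,0,0,0,-1]
  ],
  "squeeze": 60
}}

```text
clock: 9.13
tool_pos: [0.4549, 0.1356, 0.196]
tool_rot: [0.49, 0.51, -0.488, 0.511]
wrist_force: [-0.4, 0.9, 5.4]
width: 0.702
```

Request:
{"api": "drive_tool", "payload": {
  "rows": [
    [0,0,0.005,0,0,0,-1],
    [0,0,0.01,0,0,0,-1],
    [0,0,0.01,0,0,0,-1],
    [0,0,0.01,0,0,0,-1],
    [0,0,0.005,0,0,0,-1],
    [0,0,0,0,0,0,-1],
    [0,0,0,0,0,0,-1],
    [0,0,0,0,0,0,-1]
  ]
}}

```text
clock: 9.8
tool_pos: [0.4542, 0.1353, 0.2341]
tool_rot: [0.489, 0.51, -0.49, 0.51]
wrist_force: [-1.0, -0.1, -2.4]
width: 0.702
```

Request:
{"api": "drive_tool", "payload": {
  "rows": [
    [0,0,0,0,0,0,-1],
    [0,0,0,0,0,0,-1],
    [0,0,0,0,0,0,-1],
    [0,0,0,0,0,0,-1]
  ]
}}

```text
clock: 10.13
tool_pos: [0.4544, 0.1354, 0.2342]
tool_rot: [0.489, 0.511, -0.489, 0.51]
wrist_force: [-0.9, 0.7, -1.9]
width: 0.701
```

```bash
python3 -c "
from h import *
s=read_camera('side');cv2.imwrite('pics/s3.png',s['frame'][:,:,::-1]); go(.455,.135,.194,2.4)"
```

```text
0 d [ 0.0006 -0.0004 -0.0402] rv [ 0. -0. -0.] q6 0.09
180 d [ 0.0006 -0.0004 -0.0402] rv [0.    0.    3.141] q6 0.09
t 10.1833 F [ 0.04 -0.31 -3.29] w 0.698
```

View pics/s3.png

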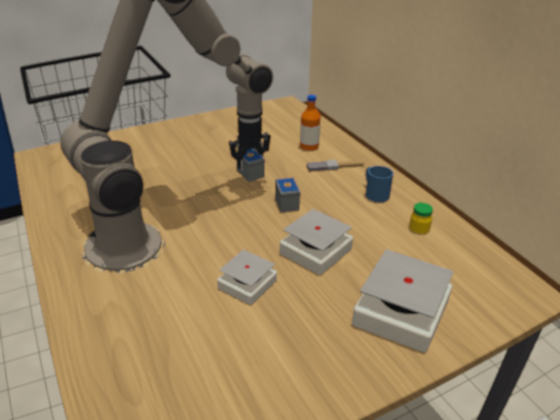

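The middle box is lifted at (253,165) and weighs about 2–3 N, so it's light too. Setting it down.

Request:
{"api": "drive_tool", "payload": {
  "rows": [
    [0,0,-0.01,0,0,0,-1],
    [0,0,-0.01,0,0,0,-1],
    [0,0,-0.01,0,0,0,-1],
    [0,0,-0.005,0,0,0,-1],
    [0,0,-0.003,0,0,0,-1],
    [0,0,0,0,0,0,-1],
    [0,0,0,0,0,0,-1]
  ]
}}

```text
clock: 10.77
tool_pos: [0.4546, 0.1354, 0.1967]
tool_rot: [0.49, 0.51, -0.489, 0.511]
wrist_force: [0.3, -0.3, -2.4]
width: 0.702
```

Request:
{"api": "drive_tool", "payload": {
  "rows": [
    [0,0,0,0,0,0,1],
    [0,0,0,0,0,0,1],
    [0,0,0,0,0,0,1],
    [0,0,0,0,0,0,1],
    [0,0,0,0,0,0,1],
    [0,0,0.01,0,0,0,1],
    [0,0,0.02,0,0,0,1],
    [0,0,0.03,0,0,0,1]
  ]
}}

```text
clock: 11.43
tool_pos: [0.4536, 0.1352, 0.2553]
tool_rot: [0.488, 0.511, -0.491, 0.509]
wrist_force: [0.6, -1.3, -0.3]
width: 1.002
```

Request:
{"api": "drive_tool", "payload": {
  "rows": [
    [0,0,0.03,0,0,0,1],
    [0.005,-0.012,0.02,0,0,0,1],
    [0,0,0,0,0,0,1],
    [0,0,0,0,0,0,1]
  ]
}}

```text
clock: 11.77
tool_pos: [0.4596, 0.1231, 0.3074]
tool_rot: [0.49, 0.51, -0.489, 0.511]
wrist_force: [-0.4, -0.1, -0.1]
width: 1.002
```

```bash
python3 -c "
from h import *
go(.507,-.020,.3,-14.8)"
```

```text
0 d [ 0.0474 -0.1431 -0.0074] rv [ 0.     0.003 -0.3  ] q6 0.06
180 d [ 0.0474 -0.1431 -0.0074] rv [-0.004  0.     2.842] q6 0.06
t 11.7667 F [-0.43 -0.05 -0.14] w 1.002
```

Request:
{"api": "drive_tool", "payload": {
  "rows": [
    [0.0068,-0.0204,0,0,0,-0.0429,1],
    [0.0068,-0.0204,0,0,0,-0.0429,1],
    [0.0068,-0.0204,0,0,0,-0.0429,1],
    [0.0068,-0.0204,0,0,0,-0.0429,1],
    [0.0068,-0.0204,0,0,0,-0.0429,1],
    [0.0068,-0.0204,0,0,0,-0.0429,1],
    [0.0068,-0.0204,0,0,0,-0.0429,1],
    [0,0,0,0,0,0,1]
  ]
}}

```text
clock: 12.43
tool_pos: [0.5077, -0.022, 0.3049]
tool_rot: [-0.561, -0.43, 0.562, -0.43]
wrist_force: [-0.2, -1.0, -0.3]
width: 1.001
```

Request:
{"api": "drive_tool", "payload": {
  "rows": [
    [0,0,0,0,0,0,1],
    [0,0,0,0,0,0,1]
  ]
}}

```text
clock: 12.6
tool_pos: [0.5065, -0.0189, 0.3053]
tool_rot: [-0.56, -0.432, 0.561, -0.431]
wrist_force: [-1.3, -0.0, 0.7]
width: 1.002
```

```bash
python3 -c "
from h import *
go(.507,-.020,.194,-14.8)
d=read_camera('top');f=d['frame'];cv2.imwrite('pics/t3.png',f[:,:,::-1])
hsv=cv2.cvtColor(f,cv2.COLOR_RGB2HSV);H,S,V=[hsv[...,i].astype(int) for i in range(3)]
b=((abs(H-110)<14)&(S>120)&(V>60)).astype(np.uint8);b=cv2.morphologyEx(b,cv2.MORPH_CLOSE,np.ones((9,9)))
for r in rects(d,b,.07): print(r)"
```

```text
0 d [ 0.0005 -0.0011 -0.1113] rv [-0.001 -0.003 -0.001] q6 0.07
180 d [ 0.0005 -0.0011 -0.1113] rv [ 4.000e-03 -1.000e-03  3.141e+00] q6 0.07
t 12.6 F [-1.27 -0.04  0.7 ] w 1.002
((201, 182, 13, 17), 454.0, 151.5, 51.0, 37.7, 2.6)
((144, 156, 24, 15), 536.8, 317.9, 45.5, 72.9, 1.3)
```

View pics/t3.png

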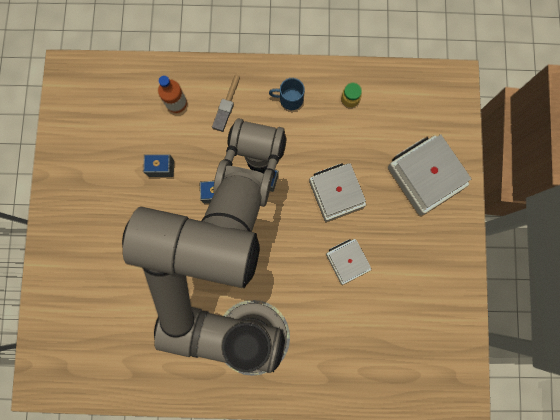

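The left box is at (157,164) and the middle box at (207,191), partly hidden; neither has moved from its start. Gripping the right box, with more squeeze because it should be the heavy one.

Request:
{"api": "drive_tool", "payload": {
  "rows": [
    [0,0,-0.02,0,0,0,1],
    [0,0,-0.035,0,0,0,1],
    [0,0,-0.03,0,0,0,1],
    [0,0,-0.02,0,0,0,1],
    [0,0,-0.006,0,0,0,1],
    [0,0,0,0,0,0,1],
    [0,0,0,0,0,0,1]
  ]
}}

```text
clock: 13.23
tool_pos: [0.5073, -0.0189, 0.196]
tool_rot: [0.56, 0.432, -0.56, 0.432]
wrist_force: [0.7, -0.4, 0.6]
width: 1.0
```

Request:
{"api": "drive_tool", "payload": {
  "rows": [
    [0,0,0,0,0,0,-1],
    [0,0,0,0,0,0,-1],
    [0,0,0,0,0,0,-1],
    [0,0,0,0,0,0,-1],
    [0,0,0,0,0,0,-1],
    [0,0,0,0,0,0,-1],
    [0,0,0,0,0,0,-1],
    [0,0,0,0,0,0,-1]
  ],
  "squeeze": 90
}}

```text
clock: 13.9
tool_pos: [0.507, -0.0192, 0.197]
tool_rot: [0.56, 0.431, -0.56, 0.432]
wrist_force: [-2.2, 1.4, 7.9]
width: 0.69
```

Request:
{"api": "drive_tool", "payload": {
  "rows": [
    [0,0,0.005,0,0,0,-1],
    [0,0,0.01,0,0,0,-1],
    [0,0,0.01,0,0,0,-1],
    [0,0,0.01,0,0,0,-1],
    [0,0,0.005,0,0,0,-1],
    [0,0,0,0,0,0,-1],
    [0,0,0,0,0,0,-1],
    [0,0,0,0,0,0,-1]
  ]
}}

```text
clock: 14.57
tool_pos: [0.5068, -0.0194, 0.2352]
tool_rot: [-0.56, -0.432, 0.56, -0.431]
wrist_force: [-0.7, -0.2, -8.2]
width: 0.694
```

Request:
{"api": "drive_tool", "payload": {
  "rows": [
    [0,0,0,0,0,0,-1],
    [0,0,0,0,0,0,-1],
    [0,0,0,0,0,0,-1],
    [0,0,0,0,0,0,-1]
  ]
}}

```text
clock: 14.9
tool_pos: [0.507, -0.0194, 0.2351]
tool_rot: [-0.56, -0.432, 0.56, -0.431]
wrist_force: [0.3, -0.3, -6.8]
width: 0.692
```

```bash
python3 -c "
from h import *
s=read_camera('side');cv2.imwrite('pics/s4.png',s['frame'][:,:,::-1]); go(.466,-.261,.33,22)"
```

```text
0 d [-0.041  -0.2416  0.0948] rv [ 0.    -0.     0.642] q6 0.07
180 d [-0.041  -0.2416  0.0948] rv [-0.    -0.    -2.499] q6 0.07
t 14.95 F [-0.45 -0.88 -6.33] w 0.69
```

View pics/s4.png

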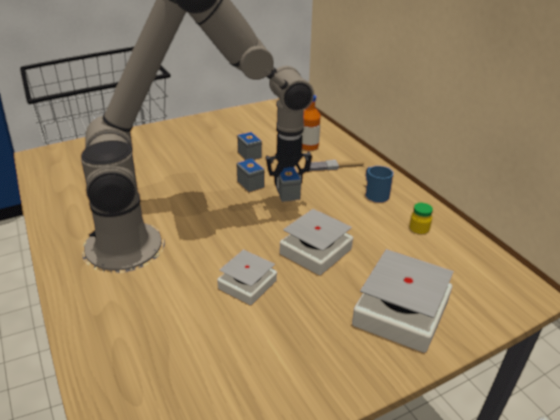

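The right box is lifted at (290,185) and pulls about 7 N, so it's the heavy one. Raising it and carrying it to above the plate.

Request:
{"api": "drive_tool", "payload": {
  "rows": [
    [0,0,0.01,0,0,0,-1],
    [0,0,0.02,0,0,0,-1],
    [0,0,0.02,0,0,0,-1],
    [0,0,0.02,0,0,0,-1],
    [0,0,0.01,0,0,0,-1],
    [-0.001,-0.006,0,0,0,0,-1],
    [-0.002,-0.012,0,0,0,0,-1],
    [-0.003,-0.018,0,0,0,0,-1]
  ]
}}

```text
clock: 15.62
tool_pos: [0.5004, -0.0555, 0.3144]
tool_rot: [-0.559, -0.433, 0.56, -0.431]
wrist_force: [-0.0, -0.9, -7.0]
width: 0.692
```

Request:
{"api": "drive_tool", "payload": {
  "rows": [
    [-0.004,-0.022,0,0,0,0,-1],
    [-0.004,-0.022,0,0,0,0,-1],
    [-0.004,-0.022,0,0,0,0,-1],
    [-0.004,-0.022,0,0,0,0,-1],
    [-0.004,-0.022,0,0,0,0,-1],
    [-0.004,-0.022,0,0,0,0,-1],
    [-0.003,-0.02,0,0,0,0,-1],
    [-0.003,-0.018,0,0,0,0,-1]
  ]
}}

```text
clock: 16.28
tool_pos: [0.4697, -0.2275, 0.3137]
tool_rot: [-0.56, -0.432, 0.561, -0.43]
wrist_force: [-0.7, -0.4, -6.8]
width: 0.69
```

Request:
{"api": "drive_tool", "payload": {
  "rows": [
    [-0.003,-0.018,0,0,0,0,-1],
    [-0.001,-0.01,0,0,0,0,-1],
    [0,-0.005,0,0,0,0,-1],
    [0,0,0,0,0,0,-1],
    [0,0,0,0,0,0,-1]
  ]
}}

```text
clock: 16.7
tool_pos: [0.4668, -0.2581, 0.3148]
tool_rot: [-0.56, -0.432, 0.56, -0.431]
wrist_force: [-0.5, 0.3, -7.3]
width: 0.693
```

```bash
python3 -c "
from h import *
s=read_camera('side');cv2.imwrite('pics/s5.png',s['frame'][:,:,::-1]); go(.466,-.260,.28,-14.8)
d=read_camera('top');cv2.imwrite('pics/t5.png',d['frame'][:,:,::-1])"
```

```text
0 d [-0.001  -0.0023 -0.035 ] rv [-0.001 -0.001 -0.   ] q6 -0.39
180 d [-0.001  -0.0023 -0.035 ] rv [ 1.000e-03 -2.000e-03  3.141e+00] q6 -0.39
t 16.75 F [ 0.43 -0.31 -6.88] w 0.698
```

View pics/s5.png

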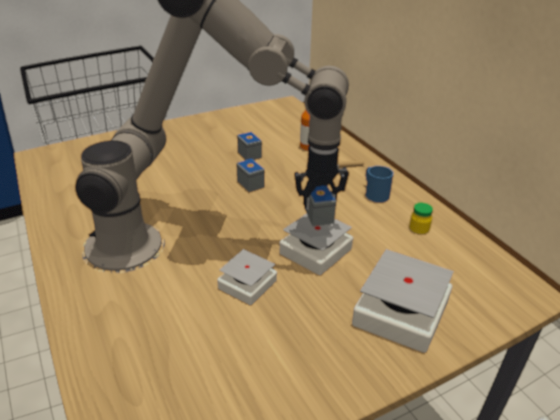

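The box hangs upright above the plate at (321,208), with the red dot below it at (318,228). Lowering.

Request:
{"api": "drive_tool", "payload": {
  "rows": [
    [-0.001,-0.002,-0.01,0,0,0,-1],
    [0,0,-0.012,0,0,0,-1],
    [0,0,-0.01,0,0,0,-1],
    [0,0,-0.005,0,0,0,-1],
    [0,0,-0.004,0,0,0,-1],
    [0,0,0,0,0,0,-1],
    [0,0,0,0,0,0,-1]
  ]
}}

```text
clock: 17.38
tool_pos: [0.4661, -0.2604, 0.2745]
tool_rot: [0.56, 0.431, -0.56, 0.432]
wrist_force: [-1.3, 1.1, -5.3]
width: 0.693
```

Request:
{"api": "drive_tool", "payload": {
  "rows": [
    [0,0,-0.005,0,0,0,-1],
    [0,0,-0.004,0,0,0,-1],
    [0,0,-0.002,0,0,0,-1],
    [0,0,0,0,0,0,-1],
    [0,0,0,0,0,0,-1],
    [0,0,0,0,0,0,-1]
  ]
}}

```text
clock: 17.88
tool_pos: [0.4664, -0.2606, 0.2639]
tool_rot: [0.56, 0.431, -0.56, 0.432]
wrist_force: [2.1, -0.9, -1.6]
width: 0.692
```

```bash
python3 -c "
from h import *
s=read_camera('side');cv2.imwrite('pics/s6.png',cv2.resize(s['frame'][150:290,230:400,::-1],None,fx=4,fy=4)); go(.466,-.260,.26,-14.8)"
```

```text
0 d [-0.0004  0.0006 -0.0039] rv [ 0.001  0.002 -0.   ] q6 -0.39
180 d [-0.0004  0.0006 -0.0039] rv [-3.000e-03  2.000e-03  3.142e+00] q6 -0.39
t 17.9333 F [ 3.33 -1.4  -0.32] w 0.693
```

View pics/s6.png

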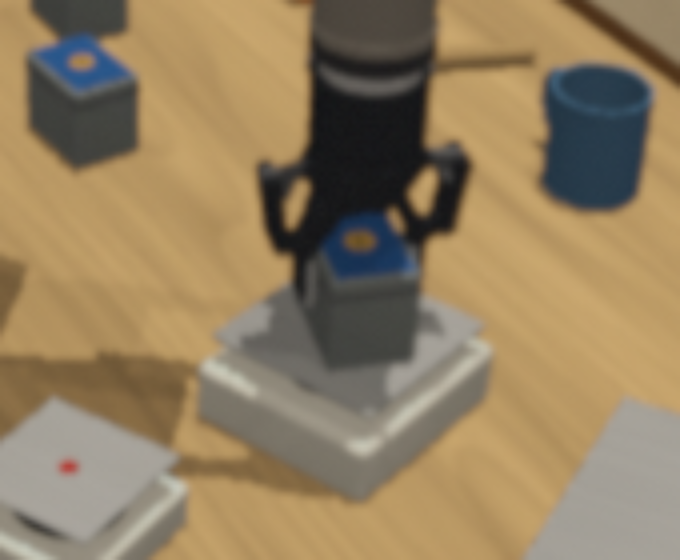

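The box stands on the sunken plate and the arm carries only about 1 N. Down another 2 mm, then open.

Request:
{"api": "drive_tool", "payload": {
  "rows": [
    [0,0,-0.002,0,0,0,-1],
    [0,0,0,0,0,0,-1],
    [0,0,0,0,0,0,-1],
    [0,0,0,0,0,0,0.6],
    [0,0,0,0,0,0,1],
    [0,0,0,0,0,0,1],
    [0,0,0,0,0,0,1],
    [0,0,0,0,0,0,1]
  ]
}}

```text
clock: 18.6
tool_pos: [0.4659, -0.2603, 0.2613]
tool_rot: [-0.56, -0.432, 0.56, -0.431]
wrist_force: [-0.2, -0.1, 0.5]
width: 0.997
```

Request:
{"api": "drive_tool", "payload": {
  "rows": [
    [0,0,0,0,0,0,1],
    [0,0,0.01,0,0,0,1],
    [0,0,0.02,0,0,0,1],
    [0,0,0.03,0,0,0,1],
    [0,0,0.03,0,0,0,1],
    [0,0,0.02,0,0,0,1],
    [-0.02,0.02,0.01,0,0,0,1],
    [-0.02,0.03,0,0,0,0,1]
  ]
}}

```text
clock: 19.27
tool_pos: [0.4263, -0.2116, 0.3845]
tool_rot: [0.561, 0.429, -0.56, 0.433]
wrist_force: [-0.1, 0.4, 0.0]
width: 1.0
```

Request:
{"api": "drive_tool", "payload": {
  "rows": [
    [-0.01,0.04,0,0,0,0,1],
    [0,0.04,0,0,0,0,1],
    [0,0.04,0,0,0,0,1],
    [0,0.04,0,0,0,0,1],
    [0,0.04,0,0,0,0,1],
    [0,0.02,0,0,0,0,1],
    [0,0,0,0,0,0,1],
    [0,0,0,0,0,0,1]
  ]
}}

```text
clock: 19.93
tool_pos: [0.4158, 0.0105, 0.3822]
tool_rot: [0.56, 0.432, -0.559, 0.433]
wrist_force: [0.4, 0.2, 0.0]
width: 1.002
```

```bash
python3 -c "
from h import *
go(.466,-.260,.26,-14.8)
s=read_camera('side');cv2.imwrite('pics/s7.png',s['frame'][:,:,::-1])
d=read_camera('top');f=d['frame'];cv2.imwrite('pics/t7.png',f[:,:,::-1])
hsv=cv2.cvtColor(f,cv2.COLOR_RGB2HSV);H,S,V=[hsv[...,i].astype(int) for i in range(3)]
b=((abs(H-110)<14)&(S>120)&(V>60)).astype(np.uint8);b=cv2.morphologyEx(b,cv2.MORPH_CLOSE,np.ones((9,9)))
for z in (.07,.1325):
  for r in rects(d,b,z): print(z,r)
for p in [(339,210),(360,195),(352,205),(325,205)]: print(p,rangept(d,[p]).round(4))"
```

```text
0 d [ 0.0502 -0.2705 -0.1222] rv [ 0.     0.001 -0.003] q6 0.1
180 d [ 0.0502 -0.2705 -0.1222] rv [-2.000e-03  1.000e-03  3.138e+00] q6 0.1
t 19.9333 F [0.37 0.23 0.01] w 1.002
0.07 ((201, 182, 24, 17), 455.0, 134.3, 50.7, 72.2, 2.8)
0.07 ((328, 174, 28, 23), 480.7, -269.7, 77.7, 53.5, 75.0)
0.07 ((144, 156, 24, 15), 536.8, 317.9, 45.5, 72.9, 1.3)
0.1325 ((201, 182, 24, 17), 443.2, 125.5, 48.8, 69.4, 2.8)
0.1325 ((328, 174, 28, 23), 467.9, -262.9, 74.7, 51.5, 75.0)
0.1325 ((144, 156, 24, 15), 521.9, 302.1, 43.7, 70.1, 1.3)
(339, 210) [[ 0.4011 -0.2633  0.0665]]
(360, 195) [[ 0.4507 -0.3294  0.0652]]
(352, 205) [[ 0.4179 -0.304   0.0669]]
(325, 205) [[ 0.416  -0.2194  0.0654]]
```

View pics/s7.png

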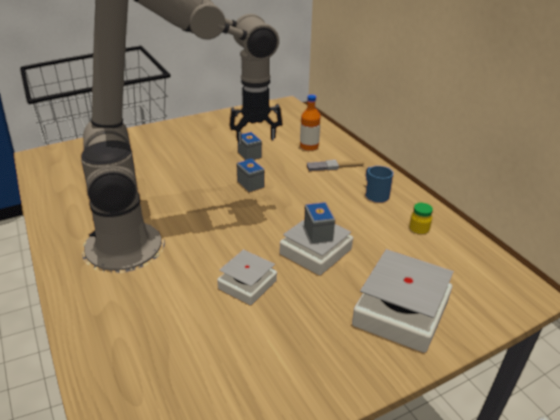

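View pics/t7.png

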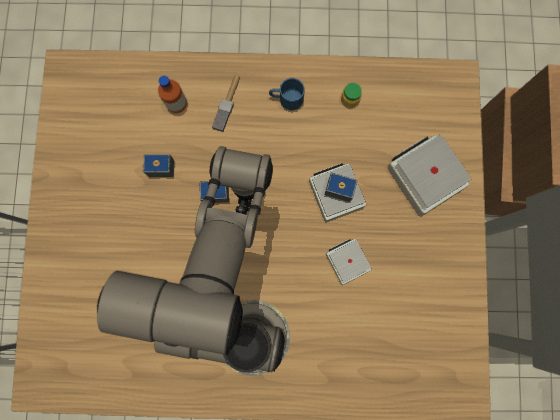

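The top view shows the heavy box on the plate, about 3 mm from the dot, and both light boxes in place. The arm is clear, so I'm handing in.

```bash
python3 -c "
from h import *
print(order.close_job())"
```

```text
the job is handed in; nothing more can be done
None
```

I lifted the left, middle and right boxes in turn, each about 38 mm off the table. The left and middle boxes pulled about 2–3 N. The right one pulled about 7 N, so it holds the coins. I put the two light boxes back and lowered the right one onto the middle-sized scale. I opened the gripper once the plate carried nearly all its weight, then moved the arm clear and handed in at about 20 s of the 72 s allowed.

Last checks before handing in (the close reported no verdict):
- **Heavy box:** it looks upright in both views, and its centre is about 3 mm from where the red dot was.
- **Plate:** it reads 0.065–0.067 m high against 0.077–0.079 m unloaded, so it has sunk about 12 mm. From the 7 N weight I expected about 17 mm. Either is past the required 10 mm, but the depth reading is noisy.
- **Light boxes:** both look upright and are within 2 mm of where they started.
- **Disagreement:** the side camera placed the middle and right boxes about 6 mm off in y compared with the top camera. I used the top camera throughout; its positions matched where the gripper met the boxes.

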